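# Shut the seal chest on the engine bench

### The job

Shut the grey seal chest with fingertip pushes on its outside: first push both open drawers fully home, then swing the raised lid over and press it down flat. Do not take hold of anything, do not touch the inside of the drawers or the lining of the lid, and leave the other parts on the bench where they are.

Things in the scene. Friction and masses are not known exactly. Their poses are not given: they have to be found in the camera images.
- chest: Grey sheet-steel chest, fixed to the bench: 170 mm deep (x), 240 mm wide (y), 100 mm high. Origin under its centre on the bench (z = 0), its carcass from x = -80 to +90 mm and y = -120 to +120 mm. Its -x side is the front, towards the robot, with two drawers side by side; +y is its left side, where the lid is hinged. Above the drawers is an open seal tray that the lid covers.
- drawer_left (a joint): Left (+y) drawer of the chest: metres pulled out along the chest's -x; 0 = fully home. Starts 0.035 to 0.07 out. Slides stiffly (about 2.5 N) and stays where it is left.
- drawer_right (a joint): Right (-y) drawer, the same as the left one.
- drawer_left_face (a point): Centre of the left drawer's flat front face, 35 mm above the bench; moves with the drawer. The front is 113 mm wide (y), 60 mm high (5 to 65 mm above the bench), 10 mm thick, without a pull. With the drawer home it is at chest (-90, 59.5, 35) mm. Axes as the chest's: x points into the chest.
- drawer_right_face (a point): The same point on the right drawer; with the drawer home at chest (-90, -59.5, 35) mm.
- lid (a joint): Hinge of the lid, radians: 0 = shut flat on the chest, 1.57 = upright, more = leaning outwards to the chest's left. Starts 1.6 to 1.9. A stiff hinge (0.75 N m friction, about 4 N to move at 200 mm from the hinge): the lid stays at whatever angle it is left, so it must be pushed all the way down.
- lid_hinge (a point): On the lid's hinge axis, midway along it, at chest (0, 120, 100) mm: the lower left long edge of the lid, along the chest's x.
- lid_edge (a point): Middle of the lid's free edge, on its outer (top when shut) face. The lid is a flat plate 180 mm along the chest's x (-90 to +90 mm), 240 mm from hinge to free edge, 10 mm thick; shut, its outer face is 110 mm above the bench.
- lid_lining: Black rubber lining on the lid's inner face, 158 x 226 x 4 mm, origin on the hinge axis as the point lid_hinge. Not to be touched.
- drawer_left_tub: Inside of the left drawer: dark tub 145 mm long, 104 mm wide, its walls 10 to 55 mm above the bench, right behind the front. Origin under the middle of the chest's depth when home, moving with the drawer. Not to be touched.
- drawer_right_tub: The same for the right drawer.
- rotor: Bystander: three-lobed dark steel engine rotor, 196 mm over the lobes, 80 mm high, on a 12 mm plywood pad to the right. Origin under its centre.
- wrench: Bystander: steel wrench 160 mm long, lying on the plywood pad.
- bearing: Bystander: steel bearing ring, 52 mm across, 22 mm high, on the bench at the chest's left side, under the lid's lean. Origin under its centre.
- bushing: Bystander: upright brass bushing, 26 mm across, 42 mm high, on the bench in front of the chest, between the drawers' paths. Origin under its centre.
- grease_jar: Bystander: white jar, 52 mm across, 55 mm high, on the bench at the chest's front left. Origin under its centre.
- oil_seal: Bystander: flat black ring, 110 mm across, 8 mm high, on the bench to the left.
- brush: Bystander: brush 150 mm long lying on the bench to the left.

How it is judged:
On the way, in this order (a step that is already met when the one before it is completed fails the run):
1. both drawers are pushed fully home while the lid is still up (value of joint each of drawer_left, drawer_right below 0.004 m and value of joint lid above 1.2 rad), for 0.2 s.
2. the lid is pushed down flat (value of joint each of drawer_left, drawer_right below 0.004 m and value of joint lid below 0.04 rad), for 0.2 s.
At the end, for the whole second after the job is handed in: Both drawers within 4 mm of fully home, the lid within 0.04 rad of flat (its free edge less than about 10 mm up), all three at rest, and every bystander within 20 mm (rotor 15 mm) of where it stood (all of step 2 and velocity of joint drawer_left between -0.01 and 0.01 m/s and velocity of joint drawer_right between -0.01 and 0.01 m/s and velocity of joint lid between -0.05 and 0.05 rad/s and distance of rotor from where it was at the start of the episode below 0.015 m and distance of each of wrench, bearing, bushing, grease_jar, oil_seal, brush from where it was at the start of the episode below 0.02 m); the robot touches nothing.
It fails at once if the inside of a drawer or the lining of the lid is touched (as in pinching a drawer front or the lid's edge) (contact force between any of drawer_left_tub, drawer_right_tub, lid_lining and the fingers above 0.5 N).
It fails at once if a bystander is shoved, lifted or carried away from its place (distance of rotor from where it was at the start of the episode above 0.015 m or distance of any of wrench, bearing, bushing, grease_jar, oil_seal, brush from where it was at the start of the episode above 0.02 m).
It also fails if it takes over 61 s, if anything falls off the work surface, if the arm or the gripper's body presses on something with over 40 N, if the wrist force passes 120 N, or if a joint passes its speed limit or range.

### The arm

A 6-joint arm with a two-finger parallel gripper is mounted at the origin on the work surface. World frame = base frame: x ahead of the robot, y to its left, z up, the work surface at z = 0. Lengths are in m, angles in rad, forces in N, time in s.
With the tool pointing down it reaches from about 0.3 to 0.775 m from the base axis. Payload 14.6 kg.
Tool frame: the origin (TCP) lies midway between the tips of the shut fingers; the grasp point (between the pads) lies 19 mm behind it (ctrl.pinch_z is the z of the grasp point in the tool frame, in m); z points along the fingers, y is the line along which they close (so a half turn about z gives the same grasp; the last joint's range is limited). The gripper opens to 94 mm and grips with 3 to 60 N. Pads are 16 mm wide; open, the fingers measure 119 mm over their backs; the gripper's body (75 mm by 177 mm) begins 78 mm behind the grasp point.
Start: joints at [-1.18, 0.3, 1.521, -0, 1.321, -0.067], TCP at [0.243, -0.493, 0.205] pointing down, gripper open.
Joint ranges: [-3.03, 3.03], [-0.79, 2.21], [0.23, 2.52], [-1.04, 4.18], [0, 3.07], [-2.55, 2.55]. Speed limits (rad/s): [2.22, 2.22, 2.57, 3.14, 3.14, 3.14].

### API

Orientations are given as [roll, pitch, yaw] about the fixed x, y, z axes, in that order (R = Rz(yaw) Ry(pitch) Rx(roll)).
In Python, from station import ctrl, camera, ticket gives the robot as it stands. The module is installed in compiled form; this text tells all that it offers.
- The arm moves only by the shell command python3 -m inch 'ROWS' [FORCE]. ROWS is text: rows parted by semicolons, each of 7 numbers parted by spaces: the opening, from -1 (shut) to 1 (fully open), then the shift along the tool's x, y, z in units of 0.03 m (1.0 is 0.03 m), then the turn, a rotation vector about the tool's x, y, z in units of 10 degrees (1.0 is 10 degrees). In form: grip dx dy dz rx ry rz; .... A call has 1 to 10 rows; each row shifts and turns the commanded pose from where the row before left it, along the tool's axes as they then stand; what a row does not reach is not made up. A row lasts 1/8 s, in which the tool goes at most 62.5 mm and 10.7 degrees, less where a joint would pass 70% of its speed; a pose out of reach is approached as far as the arm can. A call with a number of a shift or a turn outside -1 to 1 is refused whole. A call with a gripper value outside its range is refused whole. The fingers move at their own pace and stop on an object; FORCE is the grip in N (left out, the last holds). Time passes only in rows, so rows that do not move let the fingers close. It gives the time, the measured TCP pose, the force, the opening and the grip force at its end, in the units of the state.
- ctrl.get_obs(): the state, without advancing time (a new reading comes with each control period).
- camera(name): name is "side" or "top"; returns a dict with "img" (420x560x3 uint8, blue, green, red), "range_z" (420x560 float32, m along the optical axis (not along the pixel's ray), 0 where there is no reading), "intrinsics" (3x3 intrinsics, pixels), "k1" (the pictures are not rectified: a ray, as slopes to the right and down, at radius r is drawn at 1 + k1 r^2 times it, then the intrinsics apply), "view" (4x4, takes a point from world to camera coordinates). Camera axes: x right, y down, z forward; pixel columns grow to the right and rows downward; lengths in m; the calibration is good to about 2 mm. A picture is of the moment at which its call begins.
- ticket.hand_in(): hands the job in; it is judged then, once.
The state is a dict: "time_s": time; "qpos": joint angles; "joint_vel": joint speeds; "tau": joint torques, N m; "ee_pos": TCP position; "eef_rot": TCP orientation; "force": force on the tool from outside, world axes, zero at the start; "moment": the same for the moment, N m; "grip_width": finger opening in m; "grip_force": force on a finger pad.
Only numpy, scipy, OpenCV 4.12 (cv2) and the standard library are available. Lean on these libraries where they do the work, as an engineer would, in place of code of your own. Each camera call takes 0.05 s, during which the arm holds its last target. There are 200 camera calls.

## Working session

There is one attempt and no reset: what is moved stays moved. The work goes in short steps, Python scripts to look and compute and a shell command to move; the robot and the scene stay as the last step left them, time stands still between calls to the robot, and variables do not carry over. Pictures are saved under pics/ and viewed, at most 10 in all, crops included, and the job is handed in when it is done.

```bash
mkdir -p pics; cat > h.py <<'E'
import numpy as np, cv2
from station import ctrl, camera, ticket
def cloud(c):
    K,k1,V=c["intrinsics"],c["k1"],c["view"]; z=c["range_z"]
    v,u=np.mgrid[:z.shape[0],:z.shape[1]]
    d=np.array([k1,0,0,0,0.]) 
    p=cv2.undistortPoints(np.stack([u,v],-1).reshape(-1,1,2).astype(np.float64),K,d).reshape(*z.shape,2)
    P=np.dstack([p*z[...,None],z]); T=np.linalg.inv(V)
    W=P@T[:3,:3].T+T[:3,3]; W[z==0]=np.nan
    return W
E
python3 - <<'E'
from h import *
print(ctrl.get_obs())
for n in("side","top"):
    c=camera(n); cv2.imwrite(f"pics/{n}0.png",c["img"]); np.save(n+"0.npy",cloud(c)); print(n,np.linalg.inv(c["view"])[:3].round(3).tolist(),c["k1"])
E
```

```text
{'time_s': 0.0, 'qpos': array([-1.17957281e+00,  3.00472309e-01,  1.52156042e+00,  9.69767147e-06,
        1.32069279e+00, -6.65917430e-02]), 'joint_vel': array([-0.00014714,  0.00147986,  0.00123704, -0.00183236, -0.00076636,
       -0.00106787]), 'tau': array([ 2.43928662e-03, -5.31801689e+01, -3.52733517e+01,  7.08929077e-02,
        2.44234217e-02, -7.37273103e-05]), 'ee_pos': array([ 0.24300145, -0.49312547,  0.2048944 ]), 'eef_rot': array([-3.14046292e+00, -8.47562283e-05,  4.57812806e-01]), 'force': array([-0.53950003,  0.88598563, -0.74288704]), 'moment': array([ 0.02314357, -0.04970703, -0.01551189]), 'grip_force': 0.0, 'grip_width': 0.09406600042226615}
side [[-0.729, -0.468, 0.499, -0.101], [-0.684, 0.485, -0.545, 0.652], [0.013, -0.739, -0.674, 0.936]] 0.03607349201033963
top [[0.021, -0.993, 0.113, 0.373], [-1.0, -0.021, 0.004, -0.051], [-0.002, -0.113, -0.994, 1.616]] -0.036745580758072736
```

View pics/side0.png

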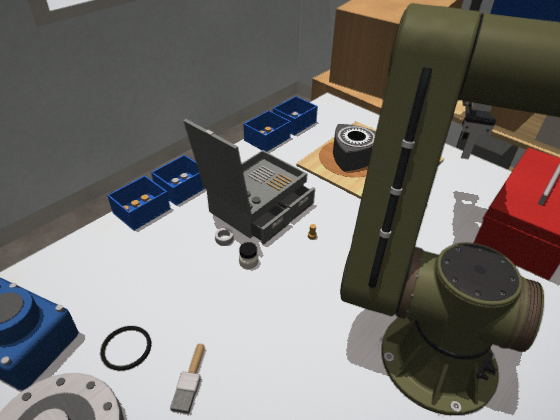

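View pics/top0.png

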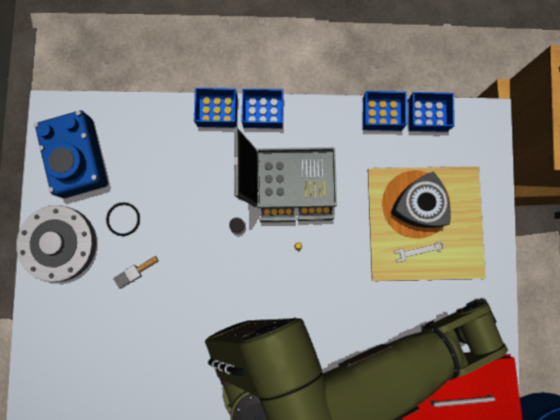

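The side view shows the chest around (255,195) with its lid up at (220,175), bushing at (313,231), jar at (249,254) and bearing at (224,237). In the top view the chest is at (297,178), drawer fronts near row 215, bushing (298,246), jar (237,226) and lid (247,168).

```bash
python3 - <<'E'
from h import *
W=np.load("top0.npy"); S=np.load("side0.npy")
def sel(W,r,zl,zh):
    m=np.zeros(W.shape[:2],bool); m[r[0]:r[1],r[2]:r[3]]=1
    return W[m&(W[...,2]>zl)&(W[...,2]<zh)]
rim=sel(W,(140,225,225,345),.094,.106); 
print("rim",len(rim),cv2.minAreaRect(rim[:,:2].astype(np.float32)))
for n,c in(("L",(255,297)),("R",(300,340))):
    p=sel(W,(203,228,*c),.055,.075); print(n,len(p),p.min(0).round(4),p.max(0).round(4))
    print(cv2.minAreaRect(p[:,:2].astype(np.float32)))
lid=sel(W,(125,210,225,262),.13,.4);print("lid top",len(lid),lid.min(0),lid.max(0))
l=sel(S,(115,235,180,255),.12,.4); m=np.median(l,0); 
for _ in range(4):
    m=l.mean(0); n=np.linalg.svd(l-m,full_matrices=False)[2][2]; d=(l-m)@n; l=l[abs(d)<max(.004,np.std(d))]
print("lid plane",len(l),m,n,np.degrees(np.arccos(abs(n[2]))),l.min(0),l.max(0))
for nm,r,zl,zh in(("bush",(235,255,290,308),.02,.06),("jar",(212,240,225,250),.03,.07)):
    p=sel(W,r,zl,zh);print(nm,p.mean(0).round(4),p.min(0).round(3),p.max(0).round(3))
p=sel(S,(226,246,212,236),.01,.03);print("bearing",p.mean(0),p.min(0),p.max(0))
# profile columns
for u in(275,318):
    print(u,[(v,*W[v,u].round(3)) for v in range(196,226,2)])
print("row178",[(u,*W[178,u].round(3)) for u in list(range(232,264,2))+list(range(328,342,2))])
E
```

```text
rim 574 ((0.6538358926773071, -0.08773627877235413), (0.18189382553100586, 0.2454778552055359), 1.728627324104309)
L 176 [ 0.5218 -0.0894  0.0551] [0.5745 0.022  0.0741]
((0.548947811126709, -0.03378353267908096), (0.05286053195595741, 0.11069037020206451), 0.9985986351966858)
R 146 [ 0.5284 -0.2096  0.0551] [ 0.5691 -0.1045  0.0743]
((0.5481555461883545, -0.15657033026218414), (0.03728139400482178, 0.10530112683773041), 3.0322353839874268)
lid top 1435 [0.55729922 0.02808237 0.13009693] [0.73752195 0.07933854 0.34358498]
lid plane 2764 [0.63981939 0.06385087 0.23801184] [-0.03954117  0.987199   -0.15451414] 81.11138073116891 [0.55281651 0.03993177 0.12006158] [0.73832452 0.08343806 0.33852179]
bush [ 0.447  -0.101   0.0395] [ 0.44  -0.108  0.022] [ 0.455 -0.095  0.05 ]
jar [0.5078 0.0908 0.0537] [0.486 0.069 0.03 ] [0.531 0.114 0.064]
bearing [0.61462734 0.0842918  0.01877412] [0.58921917 0.05821956 0.0102748 ] [0.64318004 0.1089275  0.02601393]
275 [(196, np.float64(0.596), np.float64(-0.027), np.float64(0.072)), (198, np.float64(0.59), np.float64(-0.027), np.float64(0.071)), (200,
[... 2593 characters left out ...]
.float64(0.641), np.float64(0.03), np.float64(0.128)), (258, np.float64(0.646), np.float64(0.026), np.float64(0.102)), (260, np.float64(0.651), np.float64(0.021), np.float64(0.072)), (262, np.float64(0.652), np.float64(0.015), np.float64(0.067)), (328, np.float64(0.656), np.float64(-0.189), np.float64(0.07)), (330, np.float64(0.657), np.float64(-0.196), np.float64(0.063)), (332, np.float64(0.655), np.float64(-0.201), np.float64(0.076)), (334, np.float64(0.651), np.float64(-0.205), np.float64(0.096)), (336, np.float64(0.668), np.float64(-0.22), np.float64(0.004)), (338, np.float64(0.671), np.float64(-0.228), np.float64(-0.008)), (340, np.float64(0.67), np.float64(-0.234), np.float64(-0.002))]
```

```bash
python3 - <<'E'
import cv2
a=cv2.imread("pics/top0.png")[115:260,215:355]; b=cv2.imread("pics/side0.png")[110:275,175:330]
a=cv2.resize(a,(400,414),interpolation=cv2.INTER_CUBIC); b=cv2.resize(b,(390,414),interpolation=cv2.INTER_CUBIC)
cv2.imwrite("pics/crop0.png",cv2.hconcat([a,b]))
E
```

```text
(no output)
```

View pics/crop0.png

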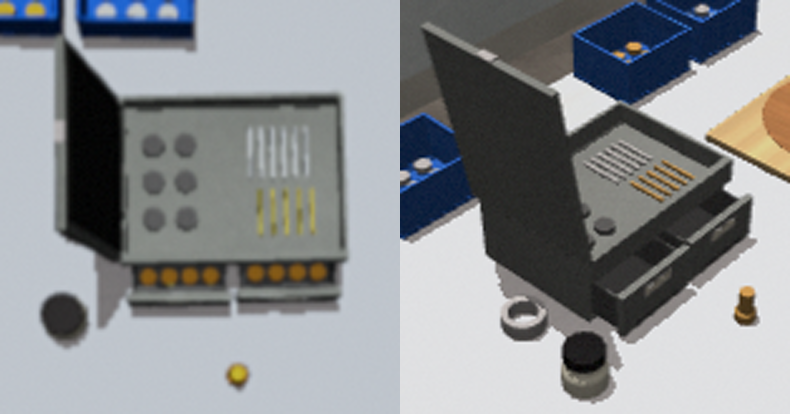

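The crop shows both drawers about 35–45 mm out, the lid leaning outwards (about 1.73 rad), and a clear front apart from the bushing between the drawers. Chest origin is about (0.650, -0.088) with yaw about 2°. I'll shut the gripper, square it up and travel over in front of the right drawer.

```bash
python3 -m inch '-1 0 0 0 0 0 0.8;-1 0 0 0 0 0 0.8;-1 0 0 0 0 0 0.8;-1 0.5 -1 0 0 0 0;-1 0.5 -1 0 0 0 0;-1 0.5 -1 0 0 0 0;-1 0.5 -1 0 0 0 0;-1 0.5 -1 0 0 0 0;-1 0.5 -1 0 0 0 0;-1 0.5 -1 0 0 0 0'
python3 -m inch '-1 0.5 -1 0 0 0 0;-1 0.5 -1 0 0 0 0;-1 0.5 -1 0 0 0 0;-1 0.5 -1 0 0 0 0;-1 0 0 0 0 1 0;-1 0 0 0 0 1 0;-1 0 0 0 0 1 0;-1 0 0 0 0 1 0;-1 0 0 0 0 0 0;-1 0 0 0 0 0 0'
```

```text
time_s: 1.35
ee_pos: [0.3401, -0.2783, 0.2053]
eef_rot: [-3.141, 0.0, 0.039]
force: [0.1, 0.2, -0.0]
grip_width: 0.0009
grip_force: 0.0
time_s: 2.6
ee_pos: [0.3953, -0.1573, 0.2057]
eef_rot: [-3.14, -0.689, 0.038]
force: [-0.2, -1.2, 0.8]
grip_width: 0.0006
grip_force: 0.0
```

```bash
python3 -m inch '-1 -0.17 0 0.91 0 0 0;-1 -0.17 0 0.91 0 0 0;-1 -0.17 0 0.91 0 0 0;-1 -0.17 0 0.91 0 0 0;-1 -0.17 0 0.91 0 0 0;-1 -0.17 0 0.91 0 0 0;-1 -0.17 0 0.91 0 0 0;-1 0 0 0 0 0 0'
python3 -m inch '-1 0.26 0 0.21 0 0 0;-1 0.26 0 0.21 0 0 0;-1 0.26 0 0.21 0 0 0;-1 0.26 0 0.21 0 0 0;-1 0 0 0 0 0 0'
```

```text
time_s: 3.6
ee_pos: [0.4904, -0.1517, 0.034]
eef_rot: [-3.137, -0.689, 0.04]
force: [-0.2, 0.1, -0.3]
grip_width: 0.0002
grip_force: 0.0
time_s: 4.22
ee_pos: [0.5302, -0.1513, 0.0361]
eef_rot: [-3.141, -0.692, 0.04]
force: [-0.1, 0.2, -0.1]
grip_width: 0.0005
grip_force: 0.0
```

```bash
python3 -m inch '-1 0.26 0 0.21 0 0 0;-1 0.13 0 0.1 0 0 0'
python3 -m inch '-1 0.13 0 0.1 0 0 0'
python3 -m inch '-1 0.08 0 0.06 0 0 0'
python3 -m inch '-1 0.08 0 0.06 0 0 0'
```

```text
time_s: 4.47
ee_pos: [0.5448, -0.1507, 0.036]
eef_rot: [-3.14, -0.691, 0.039]
force: [-2.5, -0.5, -0.9]
grip_width: 0.0002
grip_force: 1.3
time_s: 4.6
ee_pos: [0.5496, -0.1505, 0.0361]
eef_rot: [-3.14, -0.691, 0.039]
force: [-2.9, 0.1, -1.6]
grip_width: -0.0
grip_force: 1.3
time_s: 4.72
ee_pos: [0.5525, -0.1504, 0.0363]
eef_rot: [-3.14, -0.691, 0.039]
force: [-2.3, -0.5, -2.1]
grip_width: 0.0002
grip_force: 1.3
time_s: 4.85
ee_pos: [0.5554, -0.1503, 0.0365]
eef_rot: [-3.14, -0.692, 0.039]
force: [-3.5, -0.4, -2.3]
grip_width: 0.0004
grip_force: 1.3
```

Sliding at about 2.5 N; continue until the stop.

```bash
python3 -m inch '-1 0.08 0 0.06 0 0 0'
python3 -m inch '-1 0.05 0 0.04 0 0 0'
python3 -m inch '-1 0.05 0 0.04 0 0 0'
```

```text
time_s: 4.97
ee_pos: [0.5585, -0.1502, 0.0368]
eef_rot: [-3.14, -0.692, 0.039]
force: [-2.4, -0.7, -2.4]
grip_width: 0.0004
grip_force: 1.3
time_s: 5.1
ee_pos: [0.5598, -0.1501, 0.0364]
eef_rot: [-3.14, -0.691, 0.039]
force: [-22.7, -0.8, 7.0]
grip_width: 0.0007
grip_force: 11.0
time_s: 5.22
ee_pos: [0.5605, -0.1501, 0.036]
eef_rot: [-3.14, -0.689, 0.038]
force: [-49.6, -1.2, 25.4]
grip_width: 0.0004
grip_force: 25.1
```

```bash
python3 -m inch '-1 -0.6 0 -0.5 0 0 0;-1 -0.6 0 -0.5 0 0 0;-1 -0.6 0 -0.5 0 0 0;-1 0.58 0 -0.71 0 0 0;-1 0.58 0 -0.71 0 0 0;-1 0 -1 0 0 0 0;-1 0 -1 0 0 0 0;-1 0 -1 0 0 0 0;-1 0 -1 0 0 0 0;-1 0 0 0 0 0 0'
python3 -m inch '-1 -0.58 0 0.71 0 0 0;-1 -0.58 0 0.71 0 0 0;-1 0 0 0 0 0 0'
```

```text
time_s: 6.48
ee_pos: [0.4872, -0.0315, 0.0929]
eef_rot: [-3.14, -0.693, 0.042]
force: [0.5, 0.5, 0.4]
grip_width: 0.0003
grip_force: 0.0
time_s: 6.85
ee_pos: [0.4884, -0.0312, 0.0586]
eef_rot: [-3.131, -0.695, 0.038]
force: [0.2, -0.2, -0.6]
grip_width: 0.0003
grip_force: 0.0
```

```bash
python3 -m inch '-1 0.26 0 0.21 0 0 0;-1 0.26 0 0.21 0 0 0;-1 0.26 0 0.21 0 0 0;-1 0.26 0 0.21 0 0 0'
```

```text
time_s: 7.35
ee_pos: [0.5295, -0.0288, 0.0604]
eef_rot: [-3.132, -0.697, 0.04]
force: [-2.4, -1.3, 1.6]
grip_width: 0.0007
grip_force: 1.3
```

Tip height is 60 mm, too near the front's top edge. Back off and lower before pushing.

```bash
python3 -m inch '-1 -0.52 0 -0.42 0 0 0;-1 -0.18 0 0.22 0 0 0;-1 -0.18 0 0.22 0 0 0;-1 -0.18 0 0.22 0 0 0;-1 0 0 0 0 0 0'
```

```text
time_s: 7.98
ee_pos: [0.5092, -0.0293, 0.0339]
eef_rot: [-3.131, -0.696, 0.04]
force: [-0.7, 0.2, -0.3]
grip_width: 0.0005
grip_force: 0.0
```

```bash
python3 -m inch '-1 0.26 0 0.21 0 0 0;-1 0.26 0 0.21 0 0 0;-1 0.26 0 0.21 0 0 0;-1 0.13 0 0.1 0 0 0'
python3 -m inch '-1 0.13 0 0.1 0 0 0;-1 0.08 0 0.06 0 0 0'
python3 -m inch '-1 0.08 0 0.06 0 0 0'
```

```text
time_s: 8.48
ee_pos: [0.5442, -0.0278, 0.035]
eef_rot: [-3.132, -0.696, 0.04]
force: [-2.7, -1.5, 0.4]
grip_width: 0.0002
grip_force: 1.3
time_s: 8.72
ee_pos: [0.5517, -0.0275, 0.035]
eef_rot: [-3.131, -0.696, 0.039]
force: [-2.8, -1.3, -0.7]
grip_width: 0.0004
grip_force: 1.3
time_s: 8.85
ee_pos: [0.5546, -0.0274, 0.0351]
eef_rot: [-3.131, -0.696, 0.039]
force: [-9.3, -1.7, 1.3]
grip_width: 0.0004
grip_force: 4.9
```

```bash
python3 -m inch '-1 0.05 0 0.04 0 0 0;-1 0.03 0 0.02 0 0 0'
python3 -m inch '-1 -0.6 0 -0.5 0 0 0;-1 -0.6 0 -0.5 0 0 0;-1 0 0 -1 0 0 0;-1 0 0 -1 0 0 0;-1 0 0 -1 0 0 0;-1 0 0 -1 0 0 0;-1 0 0 -1 0 0 0;-1 0 0 -1 0 0 0'
python3 - <<'E'
from h import *
c=camera("top");cv2.imwrite("pics/top1.png",cv2.resize(c["img"][100:300,180:400],None,fx=2.5,fy=2.5))
W=cloud(c)
for u in(265,275,285,308,318,328): print(u,[(*W[v,u][[0,2]].round(3),) for v in range(200,216,1)])
E
```

```text
time_s: 9.1
ee_pos: [0.5557, -0.0274, 0.0344]
eef_rot: [-3.132, -0.693, 0.039]
force: [-40.0, -4.5, 23.8]
grip_width: 0.0004
grip_force: 19.8
time_s: 10.1
ee_pos: [0.4035, -0.035, 0.1652]
eef_rot: [-3.128, -0.698, 0.04]
force: [-0.7, -0.3, 0.2]
grip_width: 0.0007
grip_force: 0.0
265 [(np.float64(0.583), np.float64(0.076)), (np.float64(0.58), np.float64(0.071)), (np.float64(0.576), np.float64(0.078)), (np.float64(0.57), np.float64(0.101)), (np.float64(0.567), np.float64(0.099)), (np.float64(0.564), np.float64(0.1)), (np.float64(0.561), np.float64(0.099)), (np.float64(0.561), np.float64(0.079)), (np.float64(0.56), np.float64(0.057)), (np.float64(0.56), np.float64(0.028)), (np.float64(0.561), np.float64(-0.001)), (np.float64(0.558), np.float64(-0.003)), (np.float64(0.554), np.float64(0.003)), (np.float64(0.551), np.float64(-0.003)), (np.float64(0.547), np.float64(0.002)), (np.float64(0.545), np.float64(-0.001))]
275 [(np.float64(0.583), np.float64(0.078)), (np.float64(0.581), np.float64(0.071)), (np.float64(0.578), np.float64(0.072)), (np.float64(0.571), np.float64(0.1)), (np.float64(0.
[... 2342 characters left out ...]
t64(-0.001)), (np.float64(0.548), np.float64(-0.001))]
328 [(np.float64(0.588), np.float64(0.069)), (np.float64(0.584), np.float64(0.07)), (np.float64(0.577), np.float64(0.103)), (np.float64(0.574), np.float64(0.102)), (np.float64(0.57), np.float64(0.106)), (np.float64(0.569), np.float64(0.096)), (np.float64(0.568), np.float64(0.076)), (np.float64(0.568), np.float64(0.052)), (np.float64(0.568), np.float64(0.03)), (np.float64(0.567), np.float64(0.004)), (np.float64(0.565), np.float64(0.001)), (np.float64(0.562), np.float64(-0.003)), (np.float64(0.558), np.float64(-0.001)), (np.float64(0.555), np.float64(-0.002)), (np.float64(0.551), np.float64(0.004)), (np.float64(0.549), np.float64(-0.002))]
```

View pics/top1.png

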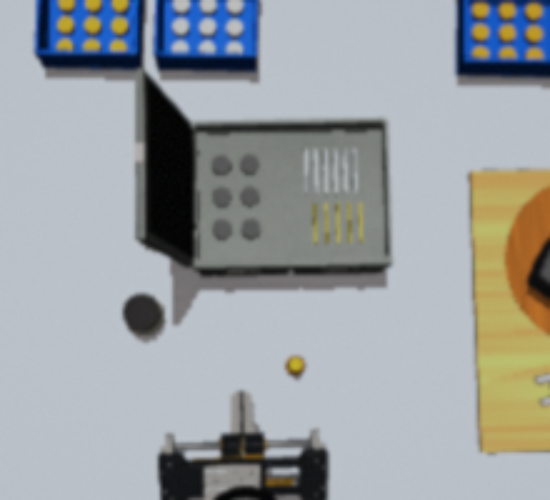

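Top view: both drawer fronts are flush with the chest front, at about (290,268) in the crop. The jar and bushing have not moved and the lid is still up. Now to the left side of the lid, tool vertical.

```bash
python3 -m inch '-1 0 0 0 0 -1 0;-1 0 0 0 0 -1 0;-1 0 0 0 0 -1 0;-1 0 0 0 0 -1 0;-1 0 -0.95 -0.8 0 0 0;-1 0 -0.95 -0.8 0 0 0;-1 0 -0.95 -0.8 0 0 0;-1 0 -0.95 -0.8 0 0 0;-1 0 -0.95 -0.8 0 0 0;-1 0 -0.95 -0.4 0 0 0'
python3 -m inch '-1 0 0 0 0 0 0'
```

```text
time_s: 11.4
ee_pos: [0.3944, 0.1364, 0.2992]
eef_rot: [-3.127, -0.015, 0.052]
force: [0.5, -0.4, 0.7]
grip_width: 0.0003
grip_force: 0.0
time_s: 11.52
ee_pos: [0.3943, 0.1364, 0.2986]
eef_rot: [-3.127, -0.014, 0.054]
force: [1.6, 0.3, -0.3]
grip_width: 0.0005
grip_force: 0.0
```

```bash
python3 -m inch '-1 0.94 0 0 0 0 0;-1 0.94 0 0 0 0 0;-1 0.94 0 0 0 0 0;-1 0.94 0 0 0 0 0;-1 0.94 0 0 0 0 0;-1 0.94 0 0 0 0 0;-1 0.94 0 0 0 0 0;-1 0.94 0 0 0 0 0;-1 0 0 0.4 0 0 0;-1 0 0 0.3 0 0 0'
python3 -m inch '-1 0 0.8 0 0 0 0;-1 0 0.5 0 0 0 0;-1 0 0.5 0 0 0 0'
```

```text
time_s: 12.78
ee_pos: [0.619, 0.1461, 0.2785]
eef_rot: [-3.128, -0.011, 0.051]
force: [0.2, 0.4, 0.1]
grip_width: 0.0004
grip_force: 0.0
time_s: 13.15
ee_pos: [0.6221, 0.0919, 0.2798]
eef_rot: [-3.128, -0.014, 0.051]
force: [0.4, 0.3, -0.0]
grip_width: 0.0004
grip_force: 0.0
```

```bash
python3 -m inch '-1 0 0.6 0 0 0 0;-1 0 0.65 0 0 0 0'
python3 -m inch '-1 0 0.5 0.03 0 0 0;-1 0 0.5 0.05 0 0 0;-1 0 0.55 0.05 0 0 0'
python3 -m inch '-1 0 0.5 0.13 0 0 0;-1 0 0.5 0.17 0 0 0;-1 0 0.5 0.22 0 0 0'
```

```text
time_s: 13.4
ee_pos: [0.6243, 0.0545, 0.2796]
eef_rot: [-3.128, -0.014, 0.052]
force: [-0.3, 4.0, 2.1]
grip_width: 0.0005
grip_force: 1.8
time_s: 13.78
ee_pos: [0.6265, 0.008, 0.2743]
eef_rot: [-3.128, -0.013, 0.051]
force: [-0.3, 4.0, -2.2]
grip_width: 0.0007
grip_force: 1.8
time_s: 14.15
ee_pos: [0.6292, -0.037, 0.2582]
eef_rot: [-3.129, -0.013, 0.051]
force: [-0.3, 1.6, 3.0]
grip_width: 0.0002
grip_force: 1.6
```

On the expected arc with about 4 N; continue it down.

```bash
python3 -m inch '-1 0 0.43 0.25 0 0 0;-1 0 0.43 0.28 0 0 0;-1 0 0.43 0.33 0 0 0'
python3 -m inch '-1 0 0.34 0.35 0 0 0;-1 0 0.33 0.4 0 0 0;-1 0 0.33 0.42 0 0 0'
python3 -m inch '-1 0 0.25 0.45 0 0 0;-1 0 0.23 0.48 0 0 0;-1 0 0.2 0.5 0 0 0'
```

```text
time_s: 14.52
ee_pos: [0.6315, -0.075, 0.2315]
eef_rot: [-3.129, -0.013, 0.051]
force: [-0.3, 0.9, 3.4]
grip_width: 0.0006
grip_force: 1.3
time_s: 14.9
ee_pos: [0.6334, -0.1042, 0.1957]
eef_rot: [-3.128, -0.013, 0.051]
force: [-1.0, 0.7, 1.3]
grip_width: 0.0004
grip_force: 1.1
time_s: 15.28
ee_pos: [0.6349, -0.1237, 0.1524]
eef_rot: [-3.128, -0.013, 0.051]
force: [0.6, 0.3, 0.9]
grip_width: 0.0007
grip_force: 0.9
```

```bash
python3 -m inch '-1 0 0.1 0.4 0 0 0;-1 0 0.1 0.4 0 0 0;-1 0 0.05 0.3 0 0 0'
python3 -m inch '-1 0 0 0.2 0 0 0'
python3 -m inch '-1 0 0 0.1 0 0 0'
```

```text
time_s: 15.65
ee_pos: [0.6357, -0.1304, 0.1196]
eef_rot: [-3.128, -0.013, 0.051]
force: [-0.6, -0.1, 0.6]
grip_width: 0.0005
grip_force: 0.8
time_s: 15.78
ee_pos: [0.6359, -0.1304, 0.1139]
eef_rot: [-3.128, -0.013, 0.051]
force: [-1.0, -1.1, 2.4]
grip_width: 0.0001
grip_force: 0.8
time_s: 15.9
ee_pos: [0.636, -0.1302, 0.1113]
eef_rot: [-3.129, -0.013, 0.051]
force: [-0.2, -0.0, 1.9]
grip_width: 0.0008
grip_force: 0.7
```

```bash
python3 -m inch '-1 0 0 0.07 0 0 0'
python3 -m inch '-1 0 0 0.05 0 0 0'
```

```text
time_s: 16.02
ee_pos: [0.6361, -0.1303, 0.1102]
eef_rot: [-3.129, -0.014, 0.051]
force: [-7.2, 0.8, 17.1]
grip_width: 0.0004
grip_force: 8.2
time_s: 16.15
ee_pos: [0.6362, -0.1303, 0.1101]
eef_rot: [-3.129, -0.015, 0.051]
force: [-12.5, 2.2, 24.7]
grip_width: 0.0003
grip_force: 12.4
```

The lid is seated on its stop. Hold for two rows, lift off, and check.

```bash
python3 -m inch '-1 0 0 0.02 0 0 0;-1 0 0 0 0 0 0;-1 0 0 -0.6 0 0 0;-1 0 0 -1 0 0 0;-1 0 0 -1 0 0 0;-1 0 0 -1 0 0 0;-1 -1 0 -1 0 0 0;-1 -1 0 -1 0 0 0;-1 -1 0 0 0 0 0;-1 -1 0 0 0 0 0'
python3 -m inch '-1 -1 0 0 0 0 0;-1 -1 0 0 0 0 0;-1 -1 0 0 0 0 0;-1 -1 0 0 0 0 0;-1 0 0 0 0 0 0'
python3 - <<'E'
from h import *
c=camera("top");W=cloud(c);cv2.imwrite("pics/top2.png",c["img"])
for y in(-.18,-.1,0,.02):
    m=(abs(W[...,1]-y)<.01)&(abs(W[...,0]-.67)<.05)&(W[...,2]>.02)&(W[...,2]<.2);print(y,np.median(W[m][:,2]))
c=camera("side");cv2.imwrite("pics/side2.png",c["img"])
E
```

```text
time_s: 17.4
ee_pos: [0.5132, -0.1386, 0.2746]
eef_rot: [-3.129, -0.015, 0.051]
force: [0.7, 0.0, 0.2]
grip_width: 0.0001
grip_force: 0.0
time_s: 18.02
ee_pos: [0.3935, -0.1448, 0.2731]
eef_rot: [-3.129, -0.015, 0.05]
force: [-0.3, 0.3, 0.7]
grip_width: 0.0005
grip_force: 0.0
-0.18 0.10948295585051482
-0.1 0.10918116111897103
0 0.11044293069082745
0.02 0.10960428972475222
```

View pics/top2.png

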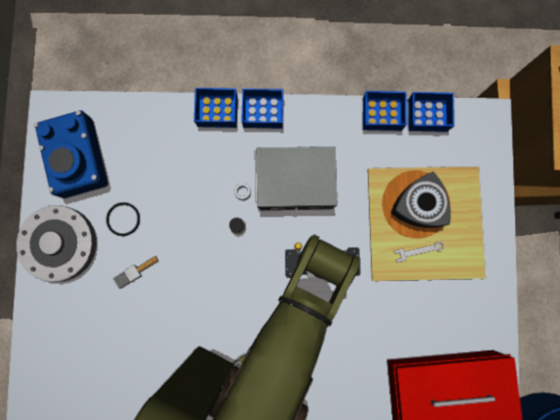

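View pics/side2.png

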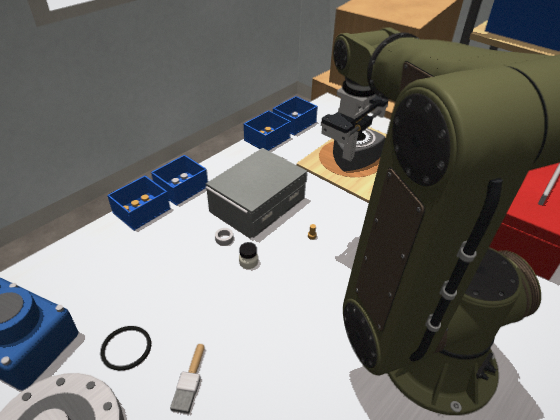

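The lid is flat, with its top at 110 mm all across (top view (297,178)). The drawers are flush (side view (270,210)), the bearing, jar, bushing and other parts are where they were, and the arm is clear.

```bash
python3 -c "
from station import ticket
print(ticket.hand_in())"
```

```text
the job is handed in; nothing more can be done
None
```

I pushed both drawers fully home, then swung the lid over and pressed it flat; the last pictures show the chest shut and the bystanders in place. I handed the job in at about 18 s, and no verdict came back.

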